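Pack out a cell stack in the compression jig and hold it tight

TASK

Build up the battery stack in the compression jig: stand the separator card from the rack against the cell that is already at the jig's end wall, stand the loose cell against the card, then add packers from the rack between that cell and the pressure plate until the plunger's short stroke can close the gap. Then push the paddle towards the end wall with the fingertips until you feel the stack go solid before the plunger runs out of stroke, and finish while still holding it pushed in with about 15 N (never more than 50 N, which would crush the cells), everything upright on the jig floor between the rails. Leave the other things on the bench alone and do not knock a cell over.

Things in the scene. Friction and masses are not known exactly. Their poses are not given: they have to be found in the camera images.
- jig: Cell compression jig: grey metal base 210 x 96 x 12 mm (jig floor at z = 12). Origin at bench level below the end wall's face, on the centre line; +x is the pressing direction, paddle to end wall (roughly away from the robot), z up. Base from x = -178 to +32. White side rails 14 mm wide, x -1 to -75, inner faces at y = -28 and +28; above z = 20 they flare out at 45 degrees to ridges at z = 27.
- carriage: Steel bearing block of the plunger, bolted in slots of the jig at a different distance from the end wall each time (it cannot be moved). Axes as the jig. Origin on the jig floor under its front face; block 22 mm thick (x 0 to -22 mm), 50 mm wide, top 60 mm over the jig floor; a foot 80 mm wide and 8 mm high.
- plunger: Sprung plunger in the carriage: pressure plate and paddle on two shafts. Axes as the jig; its origin is the carriage's when fully back (as it starts) and moves with it along +x. Stroke only 12 mm, then it hits its end stop: a stack still loose there needs another packer. Return spring 1.5 N when back, 3.3 N at full stroke.
- plate_face (a point): Centre of the grey pressure plate's front face (towards the cells), 13 mm ahead of the plunger's origin. Plate 48 mm wide, 10 mm thick, from 2.5 to 60.5 mm over the jig floor.
- paddle (a point): Centre of the push face (towards the robot) of the black upright paddle, 56 mm over the bench, 79 mm behind the plunger's origin. Paddle 12 mm thick, 46 mm wide, from 30 to 74 mm over the bench. Push it along the jig's +x.
- wall_face (a point): Centre of the jig's end wall face, 42 mm over the bench. Wall 58 mm wide, top 71 mm over the bench.
- cell_1: Prismatic cell, plain aluminium block 24 x 50 x 60 mm (local x, y, z) with two 4 mm high terminals on top (0.08 to 0.17 kg); stands in the jig against the end wall. Origin at the centre of its underside.
- cell_2: The loose cell, same as cell_1, standing on the bench to the left of the jig. Origin at the centre of its underside. Can be gripped over its 50 mm width (local y). Either way round (half turn) will do.
- separator: White separator card, 5 mm thick (local x), 64 mm high, standing in the rack's slot at rack x = +42 mm. T shape: 50 mm wide (local y) up to 28 mm height, above that 60 mm wide (ears), to be gripped over the ears. Origin at the centre of its underside.
- packer_a: Steel packer (shim) plate 8 mm thick (local x), 50 mm wide (y), 60 mm high, 0.09 kg, standing in the rack. A tab 15 mm wide and 8 mm thick rises from its top edge to 91 mm height, centred 16 mm to its +y side: pinch the tab over its 8 mm thickness. Origin at the centre of the plate's underside.
- packer_b: Second packer, the same plate as packer_a but standing turned by half a turn, so its tab is on the other side and both tabs stay free side by side in the jig. One or two packers are needed, depending on where the carriage is bolted.
- packer_a_tab (a point): Centre of packer_a's tab, 80 mm above its underside.
- packer_b_tab (a point): Centre of packer_b's tab, 80 mm above its underside.
- rack: Wooden slotted rack block 136 x 76 x 22 mm fixed on the bench at the right. Origin at the centre of its underside. Slots across it 14 mm deep (slot floor 8 mm over the bench) at x = -42 and 0 mm (packers) and +42 mm (separator), about 1.5 mm wider than the plates.
- solder_spool_small: Bystander: small solder spool 50 x 50 x 34 mm, leave alone.
- flux_bottle: Bystander: brown flux bottle 36 x 36 x 95 mm, leave alone.
- relay_spare: Bystander: grey box relay 36 x 28 x 38 mm, leave alone.
- battery_9v: Bystander: 9 V block battery 18 x 26 x 46 mm standing, leave alone.
- screw_tray: Bystander: small open screw tray 63 x 63 x 32 mm, leave alone.
- screwdriver_yellow: Bystander: screwdriver 156 mm long, lying, leave alone.
Mind the look-alikes: they are no part of the job. What is shaped like the cell_1 but blue is not meant.

How it is judged:
On the way, in this order (a step that is already met when the one before it is completed fails the run):
1. the separator card stands on the jig floor against the first cell (z of separator in the frame of jig between 0.01 and 0.016 m and angle between separator's own z axis and vertical below 0.15 rad and x of separator in the frame of jig between -0.036 and -0.024 m and y of separator in the frame of jig between -0.006 and 0.006 m), for 0.2 s.
2. the second cell stands on the jig floor against the card (z of cell_2 in the frame of jig between 0.01 and 0.016 m and angle between cell_2's own z axis and vertical below 0.15 rad and x of cell_2 in the frame of jig between -0.055 and -0.037 m and y of cell_2 in the frame of jig between -0.006 and 0.006 m), for 0.2 s.
3. a packer stands between the second cell and the pressure plate (((z of packer_a in the frame of jig between 0.01 and 0.016 m and angle between packer_a's own z axis and vertical below 0.15 rad and x of packer_a in the frame of jig between -0.1 and -0.05 m and y of packer_a in the frame of jig between -0.006 and 0.006 m) or (z of packer_b in the frame of jig between 0.01 and 0.016 m and angle between packer_b's own z axis and vertical below 0.15 rad and x of packer_b in the frame of jig between -0.1 and -0.05 m and y of packer_b in the frame of jig between -0.006 and 0.006 m))), for 0.2 s.
At the end, for the whole second after the job is handed in: Fingers push the plunger with over 6 N; it is 0.8 to 11.4 mm in (not at its 12 mm stop); the push passes through packer(s), cell, card and first cell (over 2 N between each, first cell within 3 mm of the end wall); all stand on the jig floor within 3 mm, upright within 0.08 rad, at rest (((contact force between plunger and packer_a above 2 N and contact force between packer_a and cell_2 above 2 N and z of packer_a in the frame of jig between 0.01 and 0.015 m and angle between packer_a's own z axis and vertical below 0.08 rad) or (contact force between plunger and packer_b above 2 N and contact force between packer_b and cell_2 above 2 N and z of packer_b in the frame of jig between 0.01 and 0.015 m and angle between packer_b's own z axis and vertical below 0.08 rad) or (contact force between plunger and packer_a above 2 N and contact force between packer_a and packer_b above 2 N and contact force between packer_b and cell_2 above 2 N and z of packer_a in the frame of jig between 0.01 and 0.015 m and angle between each of packer_a, packer_b's own z axis and vertical below 0.08 rad and z of packer_b in the frame of jig between 0.01 and 0.015 m) or (contact force between plunger and packer_b above 2 N and contact force between packer_b and packer_a above 2 N and contact force between packer_a and cell_2 above 2 N and z of packer_b in the frame of jig between 0.01 and 0.015 m and angle between each of packer_b, packer_a's own z axis and vertical below 0.08 rad and z of packer_a in the frame of jig between 0.01 and 0.015 m)) and contact force between the fingers and plunger above 6 N and contact force between cell_1 and separator above 2 N and contact force between separator and cell_2 above 2 N and x of plunger in the frame of carriage between 0.0008 and 0.0114 m and z of cell_1 in the frame of jig between 0.01 and 0.015 m and angle between each of cell_1, separator, cell_2's own z axis and vertical below 0.08 rad and z of separator in the frame of jig between 0.01 and 0.015 m and z of cell_2 in the frame of jig between 0.01 and 0.015 m and x of cell_1 in the frame of jig between -0.0155 and -0.011 m and linear speed of cell_2 below 0.01 m/s); the arm keeps its last pose, push and grip.
It fails at once if a cell is crushed: more than 50 N in the stack (contact force between separator and cell_2 above 50 N or contact force between separator and cell_1 above 50 N).
It fails at once if a cell is knocked over (angle between any of cell_1, cell_2's own z axis and vertical above 0.6 rad).
It fails at once if a bystander is moved by more than 30 mm (distance of any of solder_spool_small, flux_bottle, relay_spare, battery_9v, screw_tray, screwdriver_yellow from where it was at the start of the episode above 0.03 m).
It also fails if it takes over 72 s, if anything falls off the work surface, if the arm or the gripper's body presses on something with over 40 N, if the wrist force passes 120 N, or if a joint passes its speed limit or range.

ROBOT

A 7-joint arm with a two-finger parallel gripper is mounted at the origin on a cart in front of the work surface, level with it; the furniture and walls round the work are solid. World frame = base frame: x ahead of the robot, y to its left, z up, the work surface at z = 0. Lengths are in m, angles in rad, forces in N, time in s.
With the tool pointing down it reaches from about 0.4 to 0.85 m from the base axis. Payload 4.5 kg.
Tool frame: the origin (TCP) lies at the very end of the fingers, on their centre line; the grasp point (between the pads) lies 19 mm behind it (hold_point_z is the z of the grasp point in the tool frame, in m); z points along the fingers, y is the line along which they close (so a half turn about z gives the same grasp; the last joint's range is limited). The gripper opens to 85 mm and grips with 20 to 120 N. Pads are 22 mm wide; open, the fingers measure 114 mm over their backs; the gripper's body (76 mm by 85 mm) begins 54 mm behind the grasp point. The pads swing forward as they close: fully open they stand 13 mm farther back than shut.
Start: joints at [-1.137, 0.689, -0.195, 1.565, 0.157, 0.902, -0.215], TCP at [0.243, 0.576, 0.231] pointing down, gripper open.
Joint ranges: [-3.01, 3.01], [-0.46, 2.08], [-1.47, 1.51], [0.13, 2.56], [-1, 4.14], [0.04, 2.09], [-2.66, 2.66]. Speed limits (rad/s): [2.57, 2.57, 3.14, 3.14, 3.14, 3.14, 3.14].

INTERFACE

Orientations are given as a unit quaternion [w, x, y, z].
In Python, from workcell import move_ptp, move_l, move_joints, gripper_to, sleep, inverse_kinematics, sense, camera, calibration, IKError, hand_in, search_frame, masks_of, place_of, hold_point_z gives the robot as it stands. Calls block until the motion is done:
- move_ptp(position, orientation): joint-space move of the TCP to a pose.
- move_l(position, attitude=None, rate=0.15, max_force=None): straight line of the TCP; attitude=None keeps the orientation; rate is the mean speed in m/s. With max_force (N) it stops when the force on the tool has changed by that much, and returns True; else False.
- move_joints(angles): joint-space move.
- gripper_to(opening, grasp_force=None): finger opening in m; grasp_force is the grip in N (None keeps the last); returns when the fingers have stopped.
- sleep(seconds).
- inverse_kinematics(position, orientation): joint angles nearest the present ones, or None.
- sense(): the state.
- camera(name): name is "scene" or "top" or "wrist"; returns the picture (400x640x3 uint8, red, green, blue); there is no depth.
- calibration(name): a dict with "K" (3x3 intrinsics, pixels), "R" (3x3) and "t" (3): a world point X has camera coordinates R X + t; the wrist camera has in their place "T_tool_cam" (4x4, takes a point from camera to tool coordinates, whose origin is the TCP and whose axes are the flange's). Camera axes: x right, y down, z forward; pixel columns grow to the right and rows downward; lengths in m; the calibration is good to about 2 mm. A picture is of the moment at which its call begins: read the wrist's pose just before it. calibration takes no time and is no camera call.
A pose or a line that the arm cannot do raises IKError and nothing moves.
- hand_in(): hands the job in; it is judged then, once.
Trained networks look in the newest picture that a camera, given by its name, has taken for a name from the list of things; names that differ only in an ending like _2 or _b are one class to them, and where a whole thing is asked for, a point or a joint stands for the part that bears it (a point fixed in the world has none). Each returns a list of dicts, best first, with "score" (0 to 1); they miss things now and then, are a little off and sometimes report something else, mostly with a low value. They report only what shows in the picture. A call takes as long as a camera call. They do not tell look-alikes from the thing itself.
- search_frame(target, camera): "bbox" ([left, top, right, bottom] in pixels, round what is visible of it).
- masks_of(target, camera): "pixels" (400x640 bool, what is visible of it) and "bbox" ([left, top, right, bottom] in pixels, round what is visible of it).
- place_of(target, camera): "pixel" ([column, row] in pixels: a listed point, or the origin of a listed thing).
The state is a dict: "t": time; "joint_positions": joint angles; "joint_vel": joint speeds; "joint_efforts": joint torques, N m; "tool_pos": TCP position; "orientation": TCP orientation; "contact_force": force on the tool from outside, world axes, zero at the start; "wrist_torque": the same for the moment, N m; "gripper_width": finger opening in m; "gripper_force": force on a finger pad.
Only numpy, scipy, OpenCV 4.12 (cv2) and the standard library are available. Lean on these libraries where they do the work, as an engineer would, in place of code of your own. Each camera call takes 0.05 s, during which the arm holds its last target. There are 200 camera calls.

## Working session

There is one attempt and no reset: what is moved stays moved. The work goes in short steps, each a Python script; the robot and the scene stay as the last script left them, time stands still between calls to the robot, and variables do not carry over. Pictures are saved under pics/ and viewed, at most 14 in all, crops included, and the job is handed in when it is done.

```bash
mkdir -p pics; ls; python3 - <<'E'
from workcell import *
import cv2,numpy as np
for n in ["scene","top"]:
    im=camera(n); cv2.imwrite(f"pics/{n}0.png",im[...,::-1])
    c=calibration(n); print(n,np.round(c["K"],1).tolist(),np.round(c["R"],3).tolist(),np.round(c["t"],3).tolist())
    for k in ["jig","carriage","plate_face","paddle","wall_face","cell_1","separator","packer_a","packer_a_tab","rack"]:
        print(k,[(np.round(d["pixel"],1).tolist(),round(d["score"],2)) for d in place_of(k,n)][:4])
print(calibration("wrist")); s=sense(); print(s["t"],s["tool_pos"],s["orientation"],hold_point_z)
E
```

```text
pics
scene [[503.1, 0.0, 318.8], [0.0, 503.1, 195.6], [0.0, 0.0, 1.0]] [[0.543, -0.84, -0.016], [-0.611, -0.382, -0.693], [0.576, 0.386, -0.721]] [-0.274, 0.411, 1.624]
jig [([287.2, 187.1], 0.56), ([352.4, 231.3], 0.45), ([398.2, 250.6], 0.24)]
carriage [([275.0, 194.0], 0.91), ([244.8, 184.6], 0.5)]
plate_face [([275.4, 186.0], 0.6), ([347.4, 226.6], 0.2)]
paddle [([262.4, 198.9], 0.69)]
wall_face [([287.9, 181.8], 0.66)]
cell_1 [([284.5, 185.7], 0.73), ([235.9, 163.5], 0.5)]
separator [([289.1, 180.8], 0.55), ([365.8, 231.4], 0.45)]
packer_a [([360.6, 239.9], 0.69), ([353.3, 242.2], 0.53)]
packer_a_tab [([348.6, 231.2], 0.55)]
rack [([359.4, 238.2], 0.97)]
top [[459.9, 0.0, 322.5], [0.0, 459.9, 201.5], [0.0, 0.0, 1.0]] [[-0.002, -1.0, -0.012], [-0.995, 0.004, -0.099], [0.099, 0.012, -0.995]] [0.046, 0.529, 1.376]
jig []
carriage [([268.7, 205.5], 0.75), ([356.1, 173.6], 0.39)]
plate_face [([269.7, 202.1], 0.56)]
paddle [([261.4, 226.7], 0.64)]
wall_face [([266.8, 181.2], 0.57)]
cell_1 [([182.3, 182.7], 0.78), ([216.4, 212.3], 0.75), ([267.7, 205.2], 0.53), ([267.8, 183.7], 0.48)]
separator [([393.2, 197.3], 0.61)]
packer_a [([471.7, 210.9], 0.64), ([388.3, 221.6], 0.56), ([389.4, 207.2], 0.55)]
packer_a_tab [([392.4, 219.8], 0.58)]
rack [([392.4, 205.6], 0.69)]
{'K': array([[309.96819647,   0.        , 319.87014202],
       [  0.        , 309.96819647, 198.62178486],
       [  0.        ,   0.        ,   1.        ]]), 'T_tool_cam': array([[-1.95009807e-05, -9.48185184e-01, -3.17718204e-01,
         8.08354496e-02],
       [ 9.99999974e-01,  5.41855043e-05, -2.23087226e-04,
        -1.19723437e-03],
       [ 2.28743723e-04, -3.17718200e-01,  9.48185158e-01,
        -1.42908961e-01],
       [ 0.00000000e+00,  0.00000000e+00,  0.00000000e+00,
         1.00000000e+00]])}
1.1 [0.24324305 0.57575359 0.23132823] [3.51501837e-06 1.98553401e-01 9.80090070e-01 4.90083623e-05] -0.0187
```

View images.

```bash
python3 - <<'E'
import cv2,numpy as np
a=cv2.imread("pics/scene0.png")[100:320,160:480];b=cv2.imread("pics/top0.png")[130:270,140:500]
a=cv2.resize(a,(800,550),interpolation=3);b=cv2.resize(b,(800,311),interpolation=3)
cv2.imwrite("pics/s1.png",a);cv2.imwrite("pics/t1.png",b)
E
```

```text
(no output)
```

View pics/s1.png

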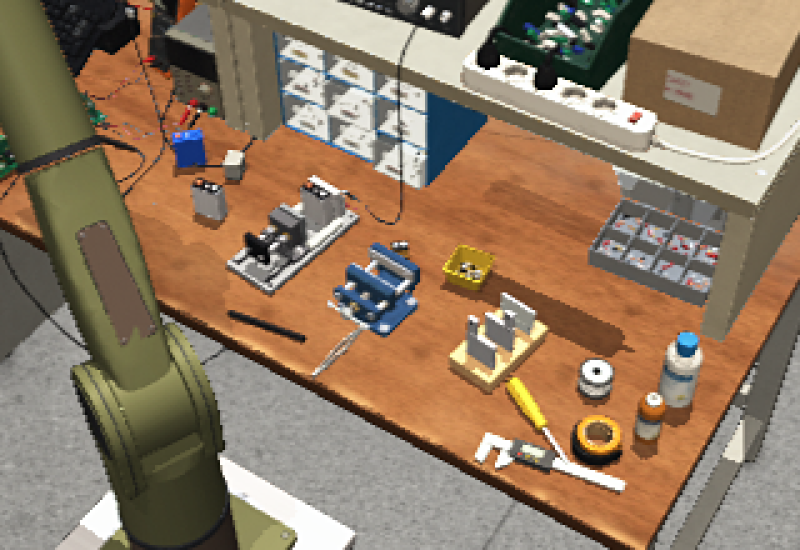

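View pics/t1.png

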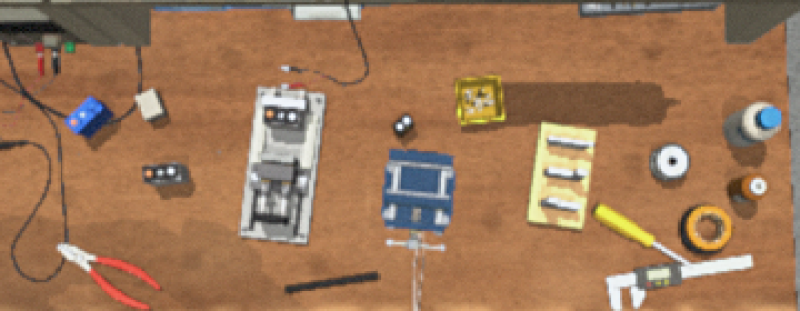

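The scene: the jig is grey, at top pixel ~(265,205), with cell_1 at its end wall at (268,181). Candidates for the loose cell are the aluminium block at top (214,208) and the blue look-alike at (180,182); I choose the aluminium one. Packers and card stand in the rack at ~(392,205), the card being the farthest, at (397,194). The blue vise at (329,213) is not the jig.

```bash
cat > h.py <<'E'
from workcell import *
import cv2,numpy as np
from scipy.spatial.transform import Rotation as Rt
def ray(n,px,z,pose=None):
    c=calibration(n);d=np.linalg.inv(c["K"])@[px[0],px[1],1.]
    if n=="wrist":
        o,M=camT(pose); 
    else: M=c["R"].T;o=-M@c["t"]
    d=M@d; return o+d*(z-o[2])/d[2]
def camT(pose):
    T=calibration("wrist")["T_tool_cam"];R=quat(pose[1]).as_matrix()
    return np.array(pose[0])+R@T[:3,3],R@T[:3,:3]
def quat(q): return Rt.from_quat([q[1],q[2],q[3],q[0]])
def down(yaw):
    "tool down, tool x axis at heading yaw in world"
    R=np.array([[np.cos(yaw),np.sin(yaw),0],[np.sin(yaw),-np.cos(yaw),0],[0,0,-1]])
    q=Rt.from_matrix(R).as_quat();return [q[3],q[0],q[1],q[2]]
def shot(name):
    s=sense();p=(s["tool_pos"],s["orientation"]);im=camera("wrist");cv2.imwrite(f"pics/{name}.png",im[...,::-1]);np.savez(f"pics/{name}.npz",p=p[0],q=p[1]);return p,im
E
python3 - <<'E'
from h import *
P=lambda k,px,z:print(k,np.round(ray("top",px,z),3))
P("wall",(266.8,181.2),.042);P("cell1top",(268,181),.072);P("cell2top",(214,208),.06);P("paddle",(261.4,226.7),.056)
P("jig near-left",(140+240/2.222,130+238/2.222),.012);P("jig far left",(140+258/2.222,130+87/2.222),.012)
P("jig near-right",(140+305/2.222,130+243/2.222),.012);P("jig far right",(140+324/2.222,130+93/2.222),.012)
P("rack nl",(140+528/2.222,130+222/2.222),.022);P("rack fl",(140+542/2.222,130+122/2.222),.022);P("shelf",(300,137),.3)
for yaw in (0,np.pi):
  for p in ([.52,.16,.3],[.5,-.2,.3]): print(yaw,p,inverse_kinematics(p,down(yaw)))
s=sense();print(quat(s["orientation"]).as_matrix().round(2), camT((s["tool_pos"],s["orientation"])))
E
```

```text
wall [0.591 0.213 0.042]
cell1top [0.587 0.206 0.072]
cell2top [0.508 0.368 0.06 ]
paddle [0.452 0.226 0.056]
jig near-left [0.422 0.273 0.012]
jig far left [0.633 0.251 0.012]
jig near-right [0.415 0.183 0.012]
jig far right [0.624 0.158 0.012]
rack nl [ 0.443 -0.123  0.022]
rack fl [ 0.581 -0.144  0.022]
shelf [0.664 0.097 0.3  ]
0 [0.52, 0.16, 0.3] [-0.72677438  0.55323117  0.57352198  1.74392253 -0.35798769  0.95042808
 -1.58089292]
0 [0.5, -0.2, 0.3] [-0.04804076  0.54365674  0.56742881  1.75941605 -0.35117503  0.94105149
 -0.90698293]
3.141592653589793 [0.52, 0.16, 0.3] [-0.17233061  0.51032654 -0.33745807  1.71562526  0.20021598  0.94958407
  0.9837883 ]
3.141592653589793 [0.5, -0.2, 0.3] [ 0.46659978  0.49677225 -0.27180725  1.73338207  0.15992931  0.9331034
  1.70137387]
[[-0.92  0.39  0.  ]
 [ 0.39  0.92  0.  ]
 [ 0.    0.   -1.  ]] (array([0.16831149, 0.60609842, 0.37423809]), array([[ 3.89218392e-01,  8.73436432e-01,  2.92605267e-01],
       [ 9.21145497e-01, -3.69014250e-01, -1.23771796e-01],
       [-1.31282914e-04,  3.17706283e-01, -9.48189169e-01]]))
```

```bash
python3 - <<'E'
from h import *
q=down(np.pi-.1)
def rep(nm,p,keys):
    for k in keys: print(k,[(np.round(d["pixel"],1).tolist(),round(d["score"],2)) for d in place_of(k,"wrist")][:4])
move_ptp([.53,.30,.2],q); p,_=shot("A"); rep("A",p,["carriage","plate_face","paddle","wall_face","cell_1"])
move_ptp([.52,-.135,.2],q); p,_=shot("B"); rep("B",p,["rack","separator","packer_a_tab","packer_b_tab"])
print(sense()["t"])
a=cv2.imread("pics/A.png");b=cv2.imread("pics/B.png")
cv2.imwrite("pics/A1.png",cv2.resize(a,(800,500),interpolation=3));cv2.imwrite("pics/B1.png",cv2.resize(b[60:340,120:520],(800,560),interpolation=3))
E
```

```text
carriage [([245.3, 176.7], 0.82)]
plate_face [([235.2, 195.3], 0.82)]
paddle []
wall_face [([242.2, 251.2], 0.78)]
cell_1 [([387.0, 151.9], 0.92), ([249.9, 228.5], 0.74), ([479.0, 211.5], 0.57)]
rack [([287.7, 165.3], 0.93), ([164.7, 194.6], 0.48)]
separator [([284.9, 201.6], 0.73)]
packer_a_tab [([301.5, 140.9], 0.87)]
packer_b_tab [([258.7, 188.8], 0.77), ([170.3, 91.4], 0.61), ([162.1, 191.7], 0.42)]
4.7333
```

View pics/A1.png

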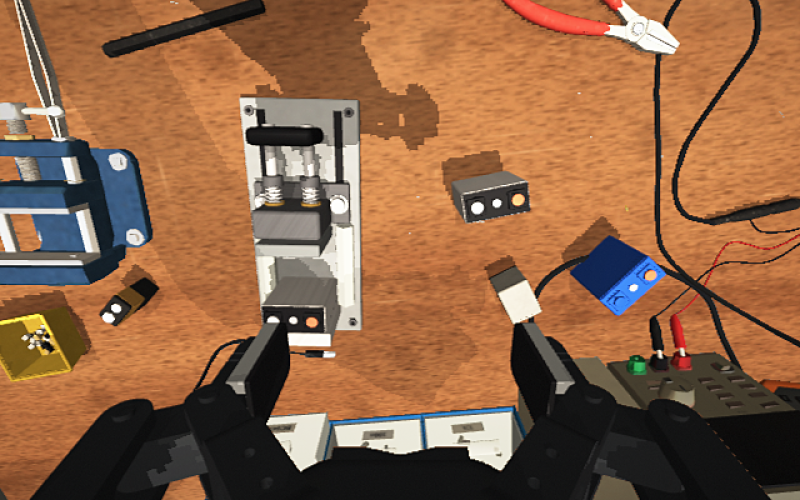

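View pics/B1.png

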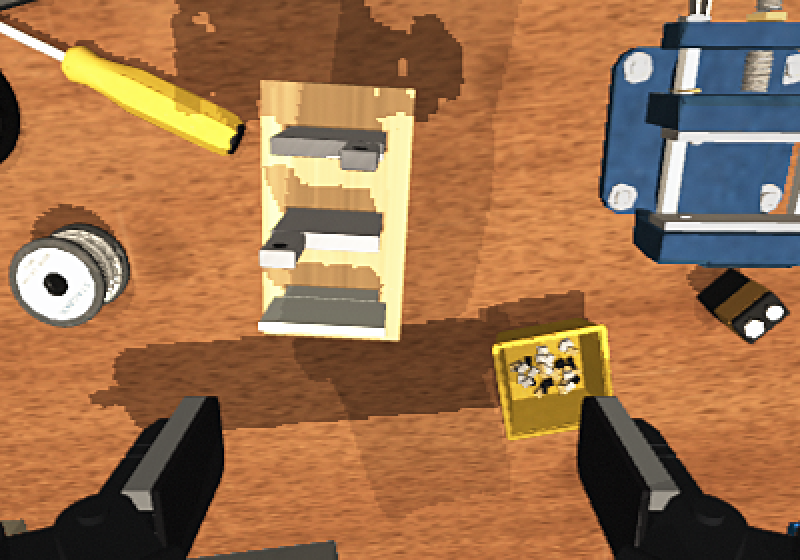

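Shot A shows the grey jig (base corners at crop (240,97), (358,100), (361,330)), cell_1 at (300,318) and the aluminium loose cell at (495,200), with the blue look-alike at (620,275). Shot B shows the rack: near packer with its tab on the left (+y) side, middle packer with its tab on the right side, and the card farthest out at (322,325). I'll take one closer shot over the jig, where the gap can be seen.

```bash
python3 - <<'E'
from h import *
move_ptp([.56,.21,.19],down(np.pi-.1)); p,_=shot("C"); print(sense()["t"])
c=cv2.imread("pics/C.png"); cv2.imwrite("pics/C1.png",cv2.resize(c[20:320,220:440],(792,1080)[:1]+(1080,),interpolation=3)[:0] if 0 else cv2.resize(c[20:310,240:420],None,fx=2.06,fy=2.06,interpolation=3))
for nm in "ABC":
    g=cv2.imread(f"pics/{nm}.png",0)
# tiles: A cell_2 (x4) , C jig(x3)
a=cv2.imread("pics/A.png")
t1=cv2.resize(a[125:200,345:445],None,fx=4,fy=4,interpolation=3)   #400x300
t2=cv2.resize(c[30:330,240:440],(400,600),interpolation=3)
out=np.zeros((600,800,3),np.uint8); out[:300,:400]=t1; out[:,400:]=t2; cv2.imwrite("pics/D1.png",out)
E
```

```text
6.0917
```

View pics/D1.png

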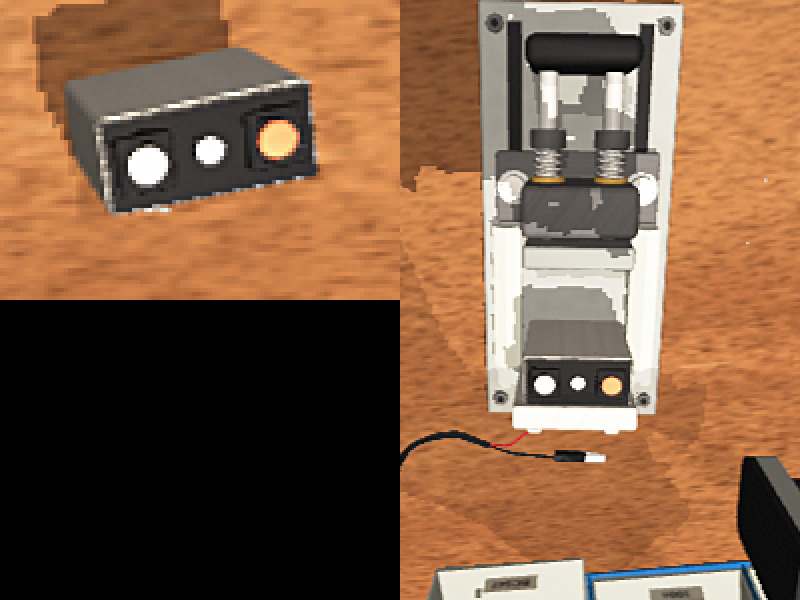

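The close view confirms the choice: aluminium cell_2 (top corners at crop (100,120), (313,82), (318,172), (113,213)). In the jig, the plate's front top edge is at v=271, cell_1's top runs from v=360 to 405, and the base corners are at (479,3), (684,4), (489,413).

```bash
cat > m.py <<'E'
from h import *
from scipy.optimize import least_squares
def ld(n): d=np.load(f"pics/{n}.npz");return d["p"],d["q"]
C=lambda u,v:((u-400)/2+240,v/2+30)
A=lambda u,v:(u/4+345-.4,v/4+125-.4)
B=lambda u,v:(u/2+120-.3,v/2+60-.3)
def fit(pts,nm,x0):
    W=np.array([ray("wrist",p,l[2],ld(nm))[:2] for p,l in pts]);L=np.array([l[:2] for p,l in pts])
    tf=lambda s:np.array([[np.cos(s[2]),-np.sin(s[2])],[np.sin(s[2]),np.cos(s[2])]])
    f=lambda s:(L@tf(s).T+s[:2]-W)
    r=least_squares(lambda s:f(s).ravel(),x0,loss="soft_l1",f_scale=.002).x
    print(nm,r.round(4),"res mm",(f(r)*1000).round(1).tolist());return r
if __name__=="__main__":
    z=.012
    J=fit([(C(479,3),(-.178,-.048,z)),(C(684,4),(-.178,.048,z)),(C(489,413),(.032,-.048,z)),(C(655,412),(.032,.048,z)),
     ],"C",[.59,.21,-.1])
    c,s=np.cos(J[2]),np.sin(J[2])
    def injig(n,px,z):
        d=ray("wrist",px,z,ld(n))[:2]-J[:2];return (np.array([c*d[0]+s*d[1],-s*d[0]+c*d[1]])*1000).round(1)
    for k,px,z in [("c1 near",C(527,361),.072),("c1 near",C(633,358),.072),("c1 far",C(526,406),.072),("c1 far",C(634,404),.072),("plate front",C(527,271),.0725),("plate front",C(633,270),.0725),("plate back",C(526,250),.0725),("pl back",C(636,247),.0725),("paddletop near",C(530,33),.074),("padd",C(642,36),.074)]: print(k,injig("C",px,z))
    fit([(A(100,120),(-.012,-.025,.06)),(A(313,82),(-.012,.025,.06)),(A(318,172),(.012,.025,.06)),(A(113,213),(.012,-.025,.06))],"A",[.5,.37,.1])
    fit([(B(260,80),(-.068,-.038,.022)),(B(414,90),(-.068,.038,.022)),(B(399,340),(.068,.038,.022)),(B(259,336),(.068,-.038,.022))],"B",[.52,-.13,-.1])
    for k,px,z in [("sep far top",B(259,334),.072),("sep far top",B(385,328),.072),("a tab",B(341,150),.099),("a tab",B(379,150),.099),("a tab f",B(378,169),.099),("b tab",B(262,248),.099),("b tab",B(304,232),.099),("b far",B(261,266),.099),("b far",B(295,267),.099)]: print(k,ray("wrist",px,z,ld("B")).round(4))
E
python3 m.py
```

```text
C [ 0.6016  0.209  -0.1155] res mm [[-1.4, -0.7], [-0.5, 0.5], [0.1, -0.6], [2.3, 0.8]]
c1 near [-22.9 -22.4]
c1 near [-25.   25.1]
c1 far [ -0.7 -23. ]
c1 far [-2.4 26.7]
plate front [-64.2 -22.2]
plate front [-65.2  23. ]
plate back [-73.2 -22.6]
pl back [-75.1  23.8]
paddletop near [-156.2  -20.6]
padd [-155.7   21.7]
A [0.5132 0.3743 0.0918] res mm [[-0.8, -0.8], [-1.4, 0.3], [1.4, 1.2], [0.8, -0.6]]
B [ 0.5112 -0.1695 -0.1577] res mm [[0.3, -0.2], [0.2, -0.4], [0.6, -1.0], [-1.2, 2.2]]
sep far top [ 0.5517 -0.2052  0.072 ]
sep far top [ 0.5545 -0.1453  0.072 ]
a tab [ 0.4669 -0.1526  0.099 ]
a tab [ 0.4683 -0.1379  0.099 ]
a tab f [ 0.4756 -0.1391  0.099 ]
b tab [ 0.5029 -0.1897  0.099 ]
b tab [ 0.4979 -0.1717  0.099 ]
b far [ 0.5105 -0.1914  0.099 ]
b far [ 0.5123 -0.1775  0.099 ]
```

```bash
python3 - <<'E'
from h import *
move_ptp([.585,-.18,.17],down(np.pi-.14)); p,_=shot("E"); print(sense()["t"])
c=cv2.imread("pics/E.png"); cv2.imwrite("pics/E1.png",cv2.resize(c[20:220,220:420],(600,600),interpolation=3))
E
```

```text
7.6
```

View pics/E1.png

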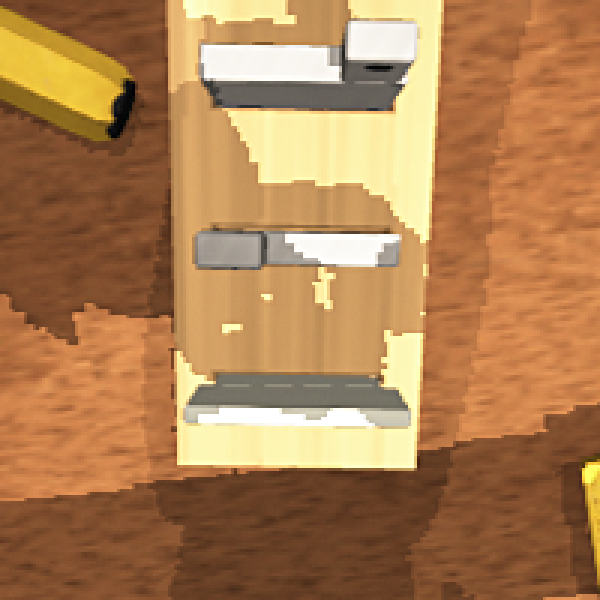

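The rack from nearly above (3x crop): the card's top edge runs (186,408)–(409,426), packer_b's tab is at (196,231)–(263,269), and packer_a's tab at (346,20)–(416,57).

```bash
python3 - <<'E'
from m import *
E=lambda u,v:(u/3+220-.33,v/3+20-.33)
s=fit([(E(186,407),(-.0025,-.03,.072)),(E(407,407),(-.0025,.03,.072)),(E(409,427),(.0025,.03,.072)),(E(186,422),(.0025,-.03,.072))],"E",[.55,-.17,-.1])
b=fit([(E(196,231),(-.004,-.0235,.099)),(E(263,233),(-.004,-.0085,.099)),(E(263,269),(.004,-.0085,.099)),(E(195,267),(.004,-.0235,.099)),(E(400,235),(-.004,.025,.068)),(E(399,266),(.004,.025,.068))],"E",[.51,-.17,-.1])
a=fit([(E(347,20),(-.004,.0085,.099)),(E(416,22),(-.004,.0235,.099)),(E(415,57),(.004,.0235,.099)),(E(345,56),(.004,.0085,.099)),(E(201,44),(-.004,-.025,.068)),(E(200,80),(.004,-.025,.068))],"E",[.47,-.17,-.1])
print(np.arctan2(-(s-a)[1],(s-a)[0]),np.hypot(*(s-a)[:2]))
fit([(E(177,465),(.068,-.038,.022)),(E(416,468),(.068,.038,.022))],"E",[.51,-.17,-.15])
J=[.601,.2097,-.108]
def wp(x,y):c,n=np.cos(J[2]),np.sin(J[2]);return [J[0]+c*x-n*y,J[1]+n*x+c*y]
for nm,xy,z,yaw in [("sep",s[:2],.06,s[2]+np.pi),("sepj",wp(-.03,0),.05,J[2]+np.pi),("pb",b[:2],.09,b[2]+np.pi/2),("pb-",b[:2],.09,b[2]-np.pi/2),("pbj",wp(-.06,-.016),.08,J[2]+np.pi/2),("pbj-",wp(-.06,-.016),.08,J[2]-np.pi/2),("push",wp(-.17,0),.045,J[2]+np.pi),("cell",[.5132,.3743],.05,np.pi+.09)]:
    q=inverse_kinematics([*xy,z],down(yaw));print(nm,None if q is None else q.round(2))
E
```

```text
E [ 0.5519 -0.1752 -0.1482] res mm [[-0.6, -0.9], [0.3, 1.3], [-0.1, 0.6], [0.4, -0.9]]
E [ 0.5107 -0.1684 -0.1597] res mm [[-0.2, -0.3], [-0.3, 0.0], [0.1, -0.1], [0.2, -0.1], [-0.2, 0.3], [0.3, 0.1]]
E [ 0.4691 -0.1621 -0.1469] res mm [[-0.6, -0.1], [-0.7, 0.8], [0.8, 0.4], [0.8, -0.1], [-0.3, -0.7], [0.1, -0.3]]
0.15681106165690273 0.08387224191586032
E [ 0.5108 -0.169  -0.1504] res mm [[0.1, 0.5], [-0.1, -0.5]]
sep [ 0.39  0.89 -0.28  1.82  0.47  0.5   1.21]
sepj [-0.28  0.93 -0.27  1.73  0.43  0.54  0.64]
pb [ 0.22  0.8   0.03  1.95 -0.05  0.4   0.13]
pb- [ 0.63  0.88 -0.68  1.93  0.89  0.67  2.36]
pbj [-0.49  0.85  0.1   1.84 -0.16  0.46 -0.39]
pbj- [-0.09  0.91 -0.62  1.82  0.81  0.68  1.86]
push [-0.5   0.85 -0.12  2.1   0.46  0.21  0.42]
cell [-0.53  0.96 -0.32  1.65  0.46  0.62  0.55]
```

```bash
cat >> h.py <<'E'
J=[.601,.2097,-.108]
def wp(x,y,z):c,n=np.cos(J[2]),np.sin(J[2]);return [J[0]+c*x-n*y,J[1]+n*x+c*y,z]
def injig(p):
    c,n=np.cos(J[2]),np.sin(J[2]);d=np.array(p)[:2]-J[:2];return np.round([c*d[0]+n*d[1],-n*d[0]+c*d[1],p[2]],4)
def st(m=""):
    s=sense();print(m,"t",round(s["t"],1),"jig",injig(s["tool_pos"]),"F",s["contact_force"].round(1) if hasattr(s["contact_force"],"round") else s["contact_force"],"w",round(s["gripper_width"],4),"gf",round(s["gripper_force"],1))
E
python3 - <<'E'
from h import *
q=down(np.pi-.153); p=[.5519,-.1755]
move_ptp([*p,.12],q); gripper_to(.076)
move_l([*p,.043],rate=.12); gripper_to(.05,25); st("grip")
move_l([*p,.17],rate=.2); st("lift")
move_ptp(wp(-.031,0,.16),down(np.pi+J[2])); st("over")
p,_=shot("F"); c=cv2.imread("pics/F.png"); cv2.imwrite("pics/F1.png",cv2.resize(c[100:400,170:470],(600,600),interpolation=3))
E
```

```text
grip t 9.3 jig [-0.0063 -0.3876  0.0441] F [-1.2  2.   6.7] w 0.0595 gf 26.8
lift t 10.1 jig [-0.0083 -0.3886  0.169 ] F [-0.6  0.  -0.9] w 0.0593 gf 27.7
over t 11.5 jig [-0.0301 -0.0024  0.1597] F [-0.2 -0.3 -1. ] w 0.0592 gf 27.7
```

View pics/F1.png

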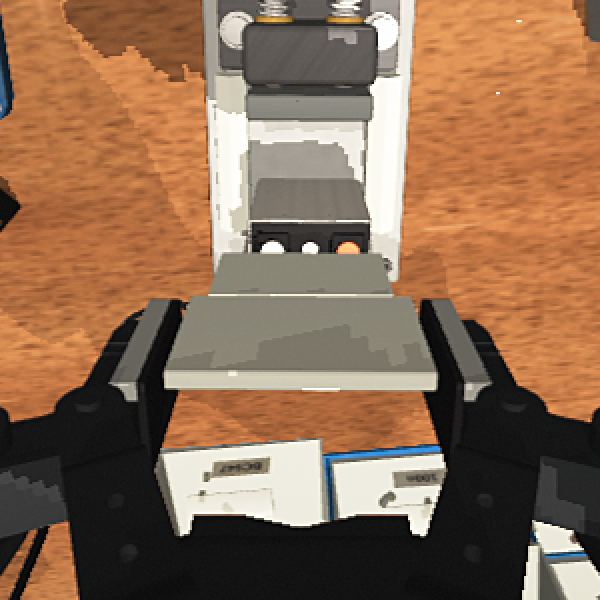

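The card is held upright between the fingers at (300,320), hanging over the jig with its centre on the jig's. Lowering it now.

```bash
python3 - <<'E'
from h import *
q=down(np.pi+J[2])
sleep(.2);st("settled")
move_l(wp(-.031,0,.075),q,rate=.15)
print(move_l(wp(-.031,0,.045),q,rate=.04,max_force=5)); st("down")
z=sense()["tool_pos"][2]
print(move_l(wp(-.022,0,z),q,rate=.03,max_force=4)); st("snug")
E
```

```text
settled t 11.8 jig [-0.0304 -0.0012  0.16  ] F [-0.  -0.2 -0.9] w 0.0589 gf 27.7
True
down t 13.1 jig [-0.0312  0.0001  0.0479] F [0.1 0.5 5.6] w 0.059 gf 28.3
True
snug t 13.4 jig [-0.0292  0.      0.0478] F [-0.5 -0.   5.5] w 0.0593 gf 28.4
```

```bash
python3 - <<'E'
from h import *
gripper_to(.074); st("open")
move_l(wp(-.0292,0,.15),rate=.25)
yc=.0918; p=np.array([.5132,.3743])-.004*np.array([np.cos(yc),np.sin(yc)])
move_ptp([*p,.13],down(np.pi+yc)); sleep(.1)
s,_=shot("G"); c=cv2.imread("pics/G.png"); cv2.imwrite("pics/G1.png",cv2.resize(c[100:400,100:420],(640,600),interpolation=3)); st("over")
E
```

```text
open t 13.7 jig [-0.0297 -0.0004  0.0473] F [0.9 0.  0.2] w 0.0738 gf 0.0
over t 15.1 jig [-0.1075  0.1512  0.1295] F [-1.2  0.1  0.3] w 0.0737 gf 0.0
```

View pics/G1.png

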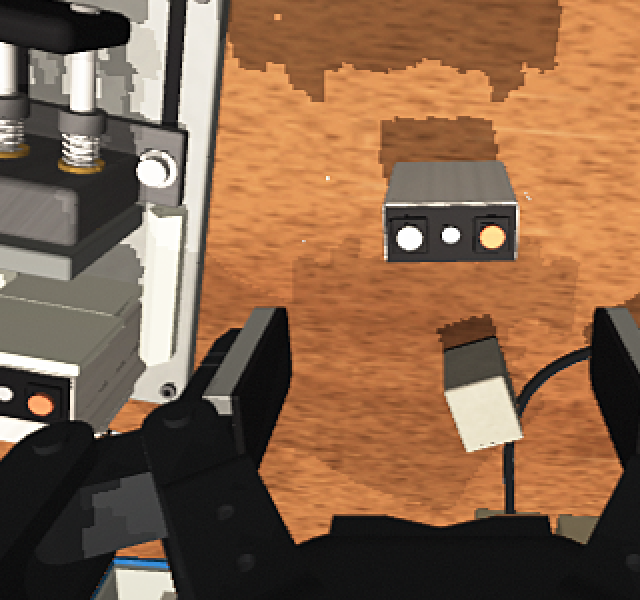

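Seen from above: cell_2's top corners are (387,207)–(517,260), the relay is just beyond it at (480,400), and the card stands against cell_1 on the left. Recompute the cell and check the clearance to the relay.

```bash
python3 - <<'E'
from m import *
G=lambda u,v:(u/2+100-.25,v/2+100-.25)
r=fit([(G(386,207),(-.012,-.025,.06)),(G(516,205),(-.012,.025,.06)),(G(517,260),(.012,.025,.06)),(G(388,262),(.012,-.025,.06))],"G",[.51,.37,.09])
print("relay",[ray("wrist",G(*p),z,ld("G")).round(3).tolist() for p,z in [((446,352),0),((443,388),.038),((500,383),.038),((521,438),.038),((468,451),.038)]])
cal=np.array(r); np.save("cell2.npy",cal)
E
```

```text
G [0.5136 0.3743 0.1112] res mm [[-0.9, -1.5], [-1.4, 1.4], [0.9, 0.9], [1.3, -0.9]]
relay [[0.602, 0.381, 0.0], [0.596, 0.379, 0.038], [0.591, 0.403, 0.038], [0.619, 0.417, 0.038], [0.629, 0.393, 0.038]]
```

```bash
python3 - <<'E'
from h import *
r=np.load("cell2.npy"); yc=.105; p=r[:2]-.004*np.array([np.cos(yc),np.sin(yc)])
q=down(np.pi+yc)
move_l([*p,.031],q,rate=.15); st("at"); gripper_to(.04,35); st("grip")
move_l([*p,.16],rate=.2); st("lift")
q=down(np.pi+J[2])
xt=-.046-.004
move_ptp(wp(xt,0,.15),q); sleep(.15)
move_l(wp(xt,0,.075),q,rate=.15); sleep(.1); st("above")
print(move_l(wp(xt,0,.039),q,rate=.04,max_force=6)); st("down")
E
```

```text
at t 15.9 jig [-0.108   0.1539  0.0318] F [ 0.4  0.5 -0.1] w 0.074 gf 0.0
grip t 16.3 jig [-0.1079  0.1542  0.0324] F [-0.7 -0.2  6.6] w 0.0494 gf 37.3
lift t 17.1 jig [-0.1091  0.1524  0.1588] F [-0.1  0.8 -2.1] w 0.0492 gf 36.6
above t 18.7 jig [-0.0493  0.0008  0.0762] F [ 1.4 -0.  -1.4] w 0.0489 gf 36.6
True
down t 19.4 jig [-0.0504 -0.0002  0.0442] F [-0.3  0.4  4.8] w 0.0493 gf 37.7
```

```bash
python3 - <<'E'
from h import *
z=sense()["tool_pos"][2]+.0005; q=down(np.pi+J[2])
print(move_l(wp(-.0495,0,z),q,rate=.03)); st("free")
print(move_l(wp(-.036,0,z),q,rate=.02,max_force=6)); st("snug")
sleep(.2); st("snug2")
s,_=shot("H"); 
gripper_to(.07); st("open")
E
```

```text
False
free t 19.6 jig [-0.0496 -0.0001  0.0443] F [-0.5  0.1 -1. ] w 0.0496 gf 36.8
True
snug t 20.1 jig [-0.0447 -0.0001  0.0442] F [-0.7 -0.3  5.3] w 0.0494 gf 37.8
snug2 t 20.3 jig [-0.0447 -0.0001  0.0442] F [ 0.5 -0.2  5.4] w 0.0492 gf 37.8
open t 20.6 jig [-0.0459 -0.0007  0.0432] F [ 0.3 -0.4 -0.2] w 0.07 gf 0.0
```

```bash
python3 - <<'E'
from h import *
move_l(wp(-.0455,0,.13),rate=.25)
move_ptp(wp(.0,0,.16),down(np.pi+J[2])); sleep(.15)
s,_=shot("I"); c=cv2.imread("pics/I.png"); cv2.imwrite("pics/I1.png",cv2.resize(c[60:260,230:410],(720,800),interpolation=3)[100:700]); st("I")
E
```

```text
I t 21.7 jig [-0.0019 -0.0002  0.1586] F [ 0.3  0.3 -0.5] w 0.0702 gf 0.0
```

View pics/I1.png

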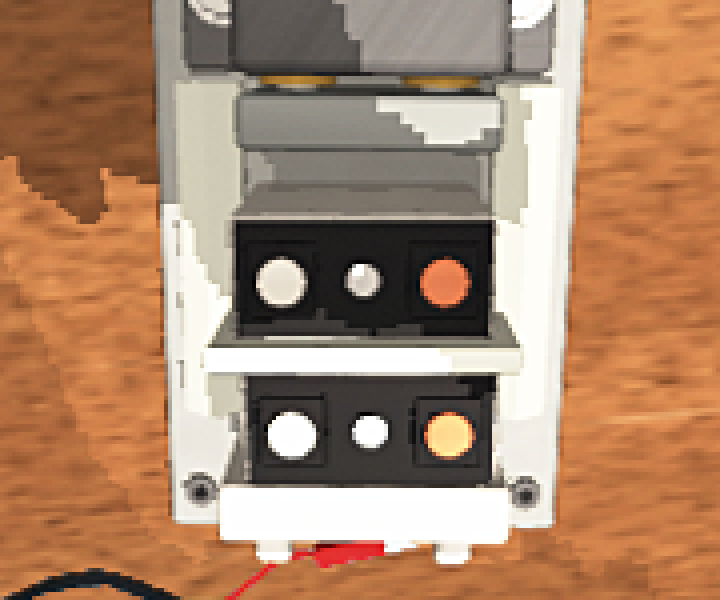

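The stack stands well: cell_2's near top edge is at crop v=220 and the plate's front edge at v=150. That gap is about 14 mm, so one packer (8 mm) leaves ~6 mm of stroke. I'll take packer_a next.

```bash
python3 - <<'E'
from m import *
I=lambda u,v:(u/4+230-.4,v/4+85-.4)
from h import injig
for k,u,v,z in [("plate",242,150,.0725),("plate",500,150,.0725),("cell2",236,220,.072),("cell2",492,218,.072),("c2far",490,336,.072),("c1 far",492,484,.072)]: print(k,injig(ray("wrist",I(u,v),z,ld("I"))))
yr=-.153; p=np.array([.4691,-.1621])+.016*np.array([-np.sin(yr),np.cos(yr)])
q=down(np.pi/2+yr)
move_ptp([*p,.15],q); gripper_to(.03); sleep(.1)
move_l([*p,.079],q,rate=.12); st("at"); gripper_to(.0,60); st("grip")
move_l([*p,.21],q,rate=.15); st("lift")
move_ptp(wp(-.0597,.016,.20),down(np.pi/2+J[2])); sleep(.3); st("over")
shot("K"); im=camera("scene"); cv2.imwrite("pics/L.png",im[...,::-1])
k=cv2.imread("pics/K.png")[40:400,100:540]; l=cv2.imread("pics/L.png")[140:260,210:360]
out=np.zeros((600,800,3),np.uint8); out[:360,:440]=k; out[:288,440:800]=cv2.resize(l,(360,288),interpolation=3); cv2.imwrite("pics/K1.png",out)
E
```

```text
plate [-0.0649 -0.0234  0.0725]
plate [-0.065   0.023   0.0725]
cell2 [-0.0524 -0.0249  0.072 ]
cell2 [-0.0528  0.022   0.072 ]
c2far [-0.0307  0.0224  0.072 ]
c1 far [-0.001   0.0238  0.072 ]
at t 24.4 jig [-0.09   -0.368   0.0793] F [-0.8  0.2  0.4] w 0.0299 gf 0.0
grip t 24.7 jig [-0.0902 -0.3679  0.0799] F [-0.3 -0.4  6.9] w 0.0067 gf 59.9
lift t 25.8 jig [-0.091  -0.3678  0.2093] F [ 0.8  0.4 -0.6] w 0.0063 gf 59.0
over t 27.5 jig [-0.0593  0.0151  0.2001] F [ 0.4  0.6 -1.2] w 0.0065 gf 59.0
```

View pics/K1.png

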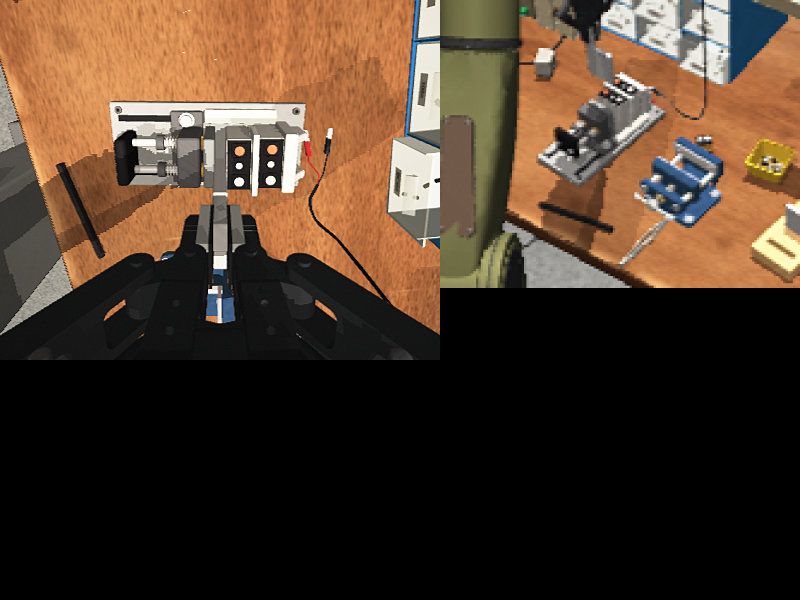

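The packer hangs straight from the fingers over the gap. Lowering it with a force guard.

```bash
python3 - <<'E'
from h import *
q=down(np.pi/2+J[2]); x,y=-.0588,.016
move_l(wp(x,y,.155),q,rate=.12); sleep(.1); st("a")
print(move_l(wp(x,y,.100),q,rate=.05,max_force=5)); st("b")
if sense()["tool_pos"][2]<.103:
    print(move_l(wp(x,y,.080),q,rate=.03,max_force=5)); st("c")
E
```

```text
a t 28.2 jig [-0.0581  0.0164  0.1559] F [ 0.  -0.8 -0.1] w 0.006 gf 59.0
False
b t 29.5 jig [-0.0585  0.0161  0.1004] F [ 0.   0.1 -1.5] w 0.0066 gf 59.0
True
c t 30.0 jig [-0.0588  0.016   0.084 ] F [-1.1  0.1  5.1] w 0.0067 gf 59.8
```

```bash
python3 - <<'E'
from h import *
q=down(np.pi/2+J[2]); x,y=-.0588,.016
gripper_to(.025); st("open")
move_l(wp(x,y,.16),q,rate=.15)
q=down(np.pi+J[2])
move_ptp(wp(-.2,0,.13),q); gripper_to(0,40); sleep(.1)
move_l(wp(-.2,0,.048),q,rate=.15); sleep(.2); st("ready")
print(move_l(wp(-.150,0,.048),q,rate=.02,max_force=1.2)); st("touch")
camera("wrist")
im=camera("scene"); cv2.imwrite("pics/M.png",im[...,::-1])
cv2.imwrite("pics/M1.png",cv2.resize(im[140:240,230:330,::-1],(600,600),interpolation=3))
E
```

```text
open t 30.3 jig [-0.0596  0.0157  0.0832] F [ 0.2 -0.4  0.3] w 0.0254 gf 0.0
ready t 33.2 jig [-0.1995  0.0003  0.0488] F [ 0.4 -0.   0.8] w -0.0 gf 0.0
True
touch t 34.8 jig [-1.673e-01 -1.000e-04  4.770e-02] F [-0.5  0.9  0.5] w 0.0005 gf 0.6
```

View pics/M1.png

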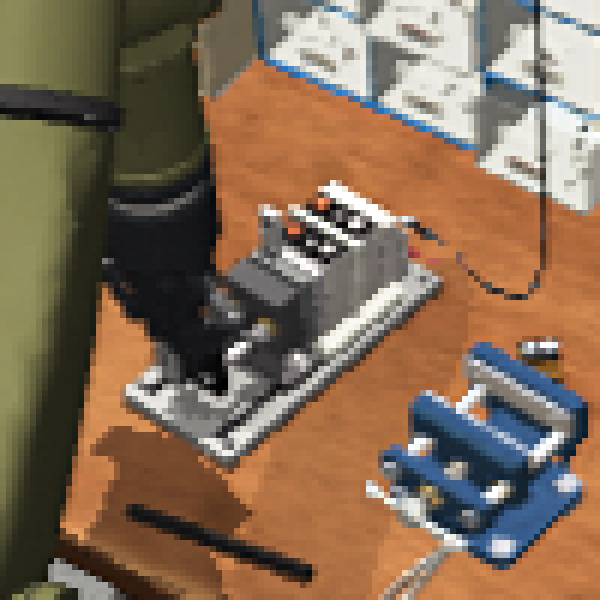

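The packer stands in the gap with its tab up, and the fingers are at the paddle. Pushing in small steps while watching the force.

```bash
python3 - <<'E'
from h import *
q=down(np.pi+J[2]); u=np.array([np.cos(J[2]),np.sin(J[2]),0])
x=-.167
for i in range(20):
    x+=.0007
    hit=move_l(wp(x,0,.048),q,rate=.01,max_force=12); sleep(.1)
    s=sense(); f=-(np.array(s["contact_force"])@u); print(round(x,4),injig(s["tool_pos"]),"push",round(f,1),hit,round(s["t"],1))
    if f>10 or hit: break
E
```

```text
-0.1663 [-0.1668 -0.0002  0.0478] push 1.4 False 35.3
-0.1656 [-0.1659 -0.0002  0.0479] push 2.9 False 35.6
-0.1649 [-0.165  -0.0002  0.048 ] push 2.6 False 36.0
-0.1642 [-0.1645 -0.0002  0.048 ] push 4.3 False 36.3
-0.1635 [-0.1643 -0.0002  0.048 ] push 5.1 False 36.7
-0.1628 [-0.1643 -0.0002  0.048 ] push 5.4 False 37.0
-0.1621 [-0.1643 -0.0002  0.048 ] push 9.4 False 37.4
-0.1614 [-0.1643 -0.0003  0.0479] push 9.8 False 37.7
-0.1607 [-0.1643 -0.0003  0.048 ] push 11.5 False 38.1
```

```bash
python3 - <<'E'
from h import *
q=down(np.pi+J[2]); u=np.array([np.cos(J[2]),np.sin(J[2]),0])
x=-.1607
def F(): return np.mean([(-(np.array(sense()["contact_force"])@u),sleep(.05))[0] for _ in range(8)])
for i in range(6):
    f=F(); print(round(x,4),round(f,1),injig(sense()["tool_pos"]))
    if f>14: break
    x+=.0006; move_l(wp(x,0,.048),q,rate=.01,max_force=10)
sleep(.6); print("final",F(),sense()["t"])
shot("N"); c=cv2.imread("pics/N.png"); cv2.imwrite("pics/N1.png",cv2.resize(c[150:400,170:470],(720,600),interpolation=3))
E
```

```text
-0.1607 11.1 [-0.1644 -0.0003  0.0479]
-0.1601 12.4 [-0.1643 -0.0003  0.0479]
-0.1595 14.1 [-0.1643 -0.0003  0.0479]
final 13.804840386474257 40.7583
```

View pics/N1.png

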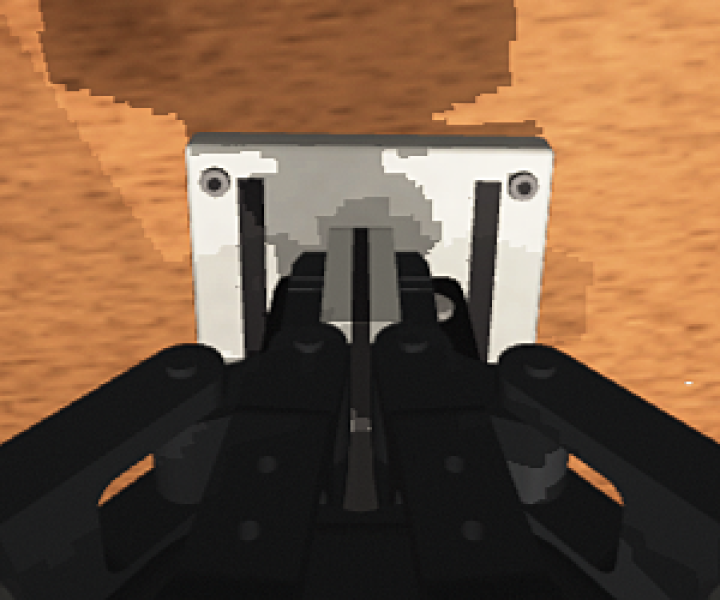

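```bash
python3 -c "
from workcell import *
print(hand_in())"
```

```text
the job is handed in; nothing more can be done
None
```

The job is handed in: card, loose cell and one packer (packer_a) are in the jig, and the fingers were holding the paddle at about 14 N when I handed it in. The stack went solid about 2.5 mm into the plunger's stroke; the judge's verdict was not returned.

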